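Gauge the gap of a bench vial clamp

TASK

Find the gap of the bench vial clamp with the gauge leaves: starting with the thinnest and going up one at a time, slide each leaf gently down into the gap until it stands on the gap's floor, without forcing it. Put each leaf that goes in loose into the steel tray before trying the next; leave the first one that binds against the sprung pad standing fully home in the gap, let go, and leave the thicker leaves in the rack and the other things on the bench alone.

Things in the scene. Friction and masses are not known exactly. Their poses are not given: they have to be found in the camera images.
- clamp: bench vial clamp, fixed: aluminium base plate 120 (x) x 130 (y) x 15 mm; origin: centre of its underside, on the table. On it, going towards +y: grey spring housing (70 mm wide, y -57 to -35 mm, top 51 mm above the table), grey sprung pad, the gap, and a taller, rigid aluminium fence. The gap runs along x, is open above and at both x ends, and its width lies along y.
- gap_floor (a point): on the gap's floor (15 mm above the table), in line with the pad's face at rest, midway along the gap. Axes as the clamp's: x along the gap, +y from pad to fence, z up. A leaf is fully home when its foot stands on this floor. Pressing a leaf on the clamp with over 30 N is forcing it.
- fence_line (a point): 60 mm above the gap floor (75 mm above the table), straight above gap_floor: level with the fence's top. The fence is 60 mm wide (x), 10 mm thick; its flat upright face looks to -y and is set somewhere 9 to 15 mm in +y from here: unknown. It is 18 mm taller than the pad: a leaf with its foot 60 to 73 mm above the table can be slid in +y until it touches it, then down along it.
- pad: grey sprung pad, 50 mm wide (x), 12 mm thick; origin in its face at the gap floor, axes as the clamp's. Face upright for 30 mm, then leaning back 20 degrees as a lead-in up to 42 mm above the gap floor. Rests on a stop with 3 N spring load; pushed to -y it yields up to 3.5 mm (1 N per mm), then is solid.
- pad_top (a point): midway on the top edge of the pad's lead-in, 42 mm above the gap floor. How leaves behave: a loose one has about 2 mm of play across the gap or more; the next, 4 mm thicker, wedges the pad back about 2 mm and binds (held by about 5 N; some 5 to 20 N of push to slide it down); a still thicker one stops solid at the mouth.
- rack: white plastic leaf rack, 70 (x) x 240 (y) x 40 mm, fixed; origin: centre of its underside. Four upright slots 32 mm deep, 2 mm larger than their leaves, at rack x = 0, y = +90, +30, -30, -90 mm: leaves in order of thickness, thinnest at +y, thickness along y.
- leaf1: gauge leaf 1, the thinnest of four plain steel slabs: 40 mm wide (its x) x 8 mm thick (its y) x 110 mm tall (its z), 110 g nominal (varies by up to 30 %). Origin: centre of its foot. It starts upright in its slot of the rack, yawed with the rack, foot 8 mm above the table, top at 118 mm. Grip it across its thickness near the top.
- leaf2: gauge leaf 2, the second thinnest of four plain steel slabs: 40 mm wide (its x) x 12 mm thick (its y) x 110 mm tall (its z), 150 g nominal (varies by up to 30 %). Origin: centre of its foot. It starts upright in its slot of the rack, yawed with the rack, foot 8 mm above the table, top at 118 mm. Grip it across its thickness near the top.
- leaf3: gauge leaf 3, the third thinnest of four plain steel slabs: 40 mm wide (its x) x 16 mm thick (its y) x 110 mm tall (its z), 190 g nominal (varies by up to 30 %). Origin: centre of its foot. It starts upright in its slot of the rack, yawed with the rack, foot 8 mm above the table, top at 118 mm. Grip it across its thickness near the top.
- leaf4: gauge leaf 4, the thickest of four plain steel slabs: 40 mm wide (its x) x 20 mm thick (its y) x 110 mm tall (its z), 230 g nominal (varies by up to 30 %). Origin: centre of its foot. It starts upright in its slot of the rack, yawed with the rack, foot 8 mm above the table, top at 118 mm. Grip it across its thickness near the top.
- leaf1_mid (a point): centre of gauge leaf 1, 55 mm above its foot; axes as the leaf's
- leaf2_mid (a point): centre of gauge leaf 2, 55 mm above its foot; axes as the leaf's
- leaf3_mid (a point): centre of gauge leaf 3, 55 mm above its foot; axes as the leaf's
- tray: shallow steel tray, 170 (x) x 250 (y) x 25 mm, walls and floor 4 mm thick, fixed. Origin: centre of its underside. Leaves may stand or lie in it.
- vial: amber vial, diameter 32 mm, 55 mm tall, bystander. Origin: centre of its underside.
- tipbox: blue pipette-tip box with clear lid, 120 x 85 x 71 mm, bystander. Origin: centre of its underside.
- wellplate: clear multi-well plate, 85 x 127 x 14 mm, bystander. Origin: centre of its underside.
Not all that is in view belongs to the job. What is shaped like the leaf2 but orange is not meant.

How it is judged:
On the way, in this order (a step that is already met when the one before it is completed fails the run):
1. the thinnest leaf stands fully home in the gap (z of leaf1 in the frame of gap_floor between -0.004 and 0.003 m and x of leaf1 in the frame of gap_floor between -0.012 and 0.012 m and y of leaf1 in the frame of gap_floor between -0.002 and 0.016 m and angle between leaf1's own z axis and vertical below 0.15 rad), for 0.1 s.
2. the thinnest leaf is in the tray, let go (x of leaf1_mid in the frame of tray between -0.083 and 0.083 m and y of leaf1_mid in the frame of tray between -0.123 and 0.123 m and z of leaf1_mid in the frame of tray between -0 and 0.085 m and contact force between the fingers and leaf1 below 0.1 N), for 0.2 s.
3. the second thinnest leaf stands fully home in the gap, still touched by the fingers (z of leaf2 in the frame of gap_floor between -0.004 and 0.003 m and x of leaf2 in the frame of gap_floor between -0.012 and 0.012 m and y of leaf2 in the frame of gap_floor between -0.002 and 0.016 m and angle between leaf2's own z axis and vertical below 0.15 rad and contact force between the fingers and leaf2 above 0.5 N), for 0.05 s.
4. a leaf stands fully home in the gap, gripped by the pad, let go ((((z of leaf2 in the frame of gap_floor between -0.004 and 0.003 m and x of leaf2 in the frame of gap_floor between -0.012 and 0.012 m and y of leaf2 in the frame of gap_floor between -0.002 and 0.016 m and angle between leaf2's own z axis and vertical below 0.15 rad) and contact force between leaf2 and pad above 2 N and contact force between the fingers and leaf2 below 0.1 N) or ((z of leaf3 in the frame of gap_floor between -0.004 and 0.003 m and x of leaf3 in the frame of gap_floor between -0.012 and 0.012 m and y of leaf3 in the frame of gap_floor between -0.002 and 0.016 m and angle between leaf3's own z axis and vertical below 0.15 rad) and contact force between leaf3 and pad above 2 N and contact force between the fingers and leaf3 below 0.1 N))), for 0.2 s.
At the end, for the whole second after the job is handed in: The first leaf to bind stands in the gap: foot within 3 mm of the floor, 12 mm of mid-length, upright (0.15 rad), pad pressing over 2 N, let go, at rest. Every thinner leaf is at rest inside the tray; every thicker leaf is within 6 mm of its start in the rack, upright (0.15 rad) (((((z of leaf2 in the frame of gap_floor between -0.004 and 0.003 m and x of leaf2 in the frame of gap_floor between -0.012 and 0.012 m and y of leaf2 in the frame of gap_floor between -0.002 and 0.016 m and angle between leaf2's own z axis and vertical below 0.15 rad) and contact force between leaf2 and pad above 2 N and contact force between the fingers and leaf2 below 0.1 N) and linear speed of each of leaf2, leaf1 below 0.02 m/s and (x of leaf1_mid in the frame of tray between -0.083 and 0.083 m and y of leaf1_mid in the frame of tray between -0.123 and 0.123 m and z of leaf1_mid in the frame of tray between -0 and 0.085 m) and (distance of leaf3 from where it was at the start of the episode below 0.006 m and angle between leaf3's own z axis and vertical below 0.15 rad) and (distance of leaf4 from where it was at the start of the episode below 0.006 m and angle between leaf4's own z axis and vertical below 0.15 rad)) or (((z of leaf3 in the frame of gap_floor between -0.004 and 0.003 m and x of leaf3 in the frame of gap_floor between -0.012 and 0.012 m and y of leaf3 in the frame of gap_floor between -0.002 and 0.016 m and angle between leaf3's own z axis and vertical below 0.15 rad) and contact force between leaf3 and pad above 2 N and contact force between the fingers and leaf3 below 0.1 N) and linear speed of each of leaf3, leaf1, leaf2 below 0.02 m/s and (x of leaf1_mid in the frame of tray between -0.083 and 0.083 m and y of leaf1_mid in the frame of tray between -0.123 and 0.123 m and z of leaf1_mid in the frame of tray between -0 and 0.085 m) and (x of leaf2_mid in the frame of tray between -0.083 and 0.083 m and y of leaf2_mid in the frame of tray between -0.123 and 0.123 m and z of leaf2_mid in the frame of tray between -0 and 0.085 m) and (distance of leaf4 from where it was at the start of the episode below 0.006 m and angle between leaf4's own z axis and vertical below 0.15 rad)))); the robot touches nothing.
It fails at once if a leaf put to the clamp before the next thinner one is in the tray ((contact force between leaf2 and clamp above 0.5 N and not (x of leaf1_mid in the frame of tray between -0.083 and 0.083 m and y of leaf1_mid in the frame of tray between -0.123 and 0.123 m and z of leaf1_mid in the frame of tray between -0 and 0.085 m)) or (contact force between leaf3 and clamp above 0.5 N and not (x of leaf2_mid in the frame of tray between -0.083 and 0.083 m and y of leaf2_mid in the frame of tray between -0.123 and 0.123 m and z of leaf2_mid in the frame of tray between -0 and 0.085 m)) or (contact force between leaf4 and clamp above 0.5 N and not (x of leaf3_mid in the frame of tray between -0.083 and 0.083 m and y of leaf3_mid in the frame of tray between -0.123 and 0.123 m and z of leaf3_mid in the frame of tray between -0 and 0.085 m))).
It fails at once if a leaf forced: pressed on the clamp with more than 30 N (contact force between any of leaf1, leaf2, leaf3, leaf4 and clamp above 30 N).
It fails at once if the clamp struck by the arm or the fingers (over 15 N) (contact force between any of the arm, the fingers and clamp above 15 N).
It fails at once if vial, tip box or well plate moved over 15 mm (distance of any of vial, tipbox, wellplate from where it was at the start of the episode above 0.015 m).
It also fails if it takes over 72 s, if anything falls off the work surface, if the arm or the gripper's body presses on something with over 40 N, if the wrist force passes 120 N, or if a joint passes its speed limit or range.

ROBOT

A 6-joint arm with a two-finger parallel gripper is mounted at the origin on the work surface. World frame = base frame: x ahead of the robot, y to its left, z up, the work surface at z = 0. Lengths are in m, angles in rad, forces in N, time in s.
With the tool pointing down it reaches from about 0.225 to 0.875 m from the base axis. Payload 3.4 kg.
Tool frame: the origin (TCP) lies at the very end of the fingers, on their centre line; the grasp point (between the pads) lies 19 mm behind it (ctrl.grip_depth is the distance from the TCP to the grasp point, in m); z points along the fingers, y is the line along which they close (so a half turn about z gives the same grasp; the last joint's range is limited). The gripper opens to 85 mm and grips with 20 to 120 N. Pads are 22 mm wide; open, the fingers measure 114 mm over their backs; the gripper's body (76 mm by 85 mm) begins 54 mm behind the grasp point. The pads swing forward as they close: fully open they stand 13 mm farther back than shut.
Start: joints at [1.073, 0.276, 1.505, -0, 1.361, -0.121], TCP at [0.212, 0.535, 0.231] pointing down, gripper open.
Joint ranges: [-2.89, 2.89], [-0.75, 2.08], [0.22, 2.7], [-1.18, 4.32], [0.11, 2.71], [-2.7, 2.7]. Speed limits (rad/s): [2.57, 2.57, 3.14, 3.14, 3.14, 3.14].

INTERFACE

Orientations are given as a unit quaternion [w, x, y, z].
In Python, from rig import ctrl gives the robot as it stands.
- The arm moves only by the shell command python3 -m creep 'ROWS' [FORCE]. ROWS is JSON, a list of rows, each a list of 7 numbers: the shift along the tool's x, y, z in mm, then the turn, a rotation vector about the tool's x, y, z in degrees, then the opening, from 0 (shut) to 1 (fully open). A call has exactly 10 rows; each row shifts and turns the commanded pose from where the row before left it, along the tool's axes as they then stand; what a row does not reach is not made up. A row lasts 1/10 s, in which the tool goes at most 50 mm and 8.59 degrees, less where a joint would pass 70% of its speed; a pose out of reach is approached as far as the arm can. A call with a gripper value outside its range is refused whole. The fingers move at their own pace and stop on an object; FORCE is the grip in N (left out, the last holds). Time passes only in rows, so rows that do not move let the fingers close, or fill a call up. It gives the time, the measured TCP pose, the force, the opening and the grip force at its end, in the units of the state.
- ctrl.get_state(): the state, without advancing time (a new reading comes with each control period).
- ctrl.read_camera(name): name is "side" or "top" or "wrist"; returns (picture, depth): 480x640x3 uint8, red, green, blue; 480x640 float32, m along the optical axis (not along the pixel's ray), 0 where there is no reading.
- ctrl.get_calibration(name): a dict with "fovy" (degrees; the focal length in pixels is half the picture's height over the tangent of half this angle, whatever the lens; pixels are square), "cx", "cy" (the principal point, pixels), "eye" and "rotation" of the camera in the world; the wrist camera has in their place "tool_from_camera" (4x4, takes a point from camera to tool coordinates, whose origin is the TCP and whose axes are the flange's). Camera axes: x right, y down, z forward; pixel columns grow to the right and rows downward; lengths in m; the calibration is good to about 2 mm. The wrist camera is an equidistant fisheye: a pixel r from the principal point sees the ray r / f radians off the axis. A picture is of the moment at which its call begins: read the wrist's pose just before it. get_calibration takes no time and is no camera call.
- ctrl.close_job(): hands the job in; it is judged then, once.
The state is a dict: "clock": time; "joint_positions": joint angles; "dq": joint speeds; "joint_efforts": joint torques, N m; "ee_pos": TCP position; "tcp_rot": TCP orientation; "wrist_force": force on the tool from outside, world axes, zero at the start; "moment": the same for the moment, N m; "gripper_width": finger opening in m; "grasp_force": force on a finger pad.
Only numpy, scipy, OpenCV 4.12 (cv2) and the standard library are available. Lean on these libraries where they do the work, as an engineer would, in place of code of your own. Each camera call takes 0.05 s, during which the arm holds its last target. There are 200 camera calls.

## Working session

There is one attempt and no reset: what is moved stays moved. The work goes in short steps, Python scripts to look and compute and a shell command to move; the robot and the scene stay as the last step left them, time stands still between calls to the robot, and variables do not carry over. Pictures are saved under pics/ and viewed, at most 10 in all, crops included, and the job is handed in when it is done.

```bash
ls; mkdir -p pics
python3 - <<'E'
from rig import ctrl
import cv2,numpy as np
s=ctrl.get_state(); print(s)
for n in("top","side"):
    p,d=ctrl.read_camera(n); cv2.imwrite(f"pics/{n}0.png",p[:,:,::-1]); np.save(f"{n}0.npy",d)
    print(n,ctrl.get_calibration(n))
print(ctrl.get_calibration("wrist"))
E
```

```text
pics
{'clock': 0.0, 'joint_positions': array([ 1.07299890e+00,  2.76593269e-01,  1.50618061e+00, -7.76043064e-06,
        1.36069374e+00, -1.21012254e-01]), 'dq': array([ 0.00134206, -0.00036526, -0.00111743, -0.00123505, -0.00032064,
        0.00019572]), 'joint_efforts': array([ 1.78546284e-04, -4.16777337e+01, -2.45799905e+01, -1.22809424e-04,
        1.11167732e-02,  8.88175123e-06]), 'ee_pos': array([0.21131059, 0.53417169, 0.23042178]), 'tcp_rot': array([-2.81843037e-04,  1.87279286e-01,  9.82306261e-01, -8.94125366e-04]), 'wrist_force': array([ 0.32482686,  0.51145599, -0.04570869]), 'moment': array([0.02899021, 0.07989152, 0.0351307 ]), 'grasp_force': 0.0, 'gripper_width': 0.08533994357167711}
top {'fovy': 55.24665198695877, 'cx': 307.37686952055776, 'cy': 246.79377849290768, 'eye': array([ 0.46778755, -0.03303991,  0.93774809]), 'rotation': array([-0.05938413,  0.71029036, -0.70023241,  0.04044384])}
side {'fovy': 54.78983139976352, 'cx': 321.2627489309851, 'cy': 246.5941867799354, 'eye': array([0.34248304, 0.69875291, 0.52435448]), 'rotation': array([ 0.0794785 , -0.14519615,  0.8557534 , -0.49019115])}
{'fovy': 65.70646984690485, 'cx': 316.1668819393645, 'cy': 244.2898236879496, 'tool_from_camera': array([[ 7.95703600e-04, -9.62630345e-01, -2.70817626e-01,
         6.89515549e-02],
       [ 9.99999683e-01,  7.63725533e-04,  2.23463946e-04,
        -1.42281063e-03],
       [-8.28283968e-06, -2.70817718e-01,  9.62630648e-01,
        -1.42334970e-01],
       [ 0.00000000e+00,  0.00000000e+00,  0.00000000e+00,
         1.00000000e+00]])}
```

View pics/top0.png

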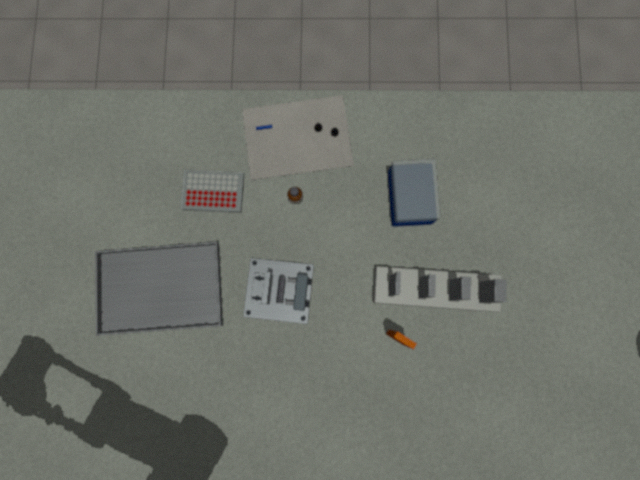

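View pics/side0.png

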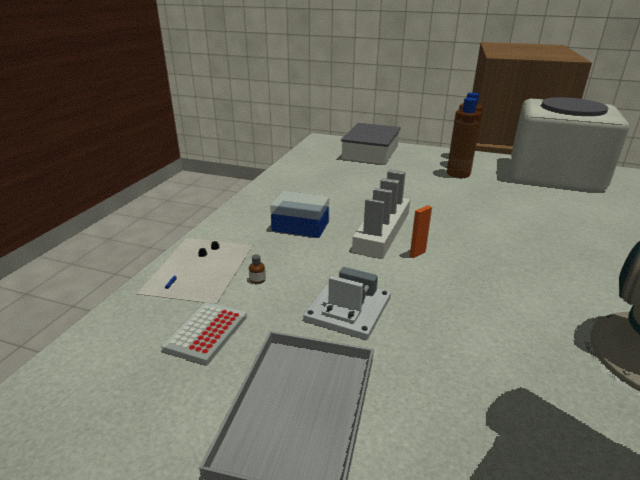

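The top view shows the tray at about (98-222, 242-332), the clamp plate at (247-313, 260-322) and the rack at (375-503, 265-310). The leaf tops run from (395,283), the thinnest, to (492,291). The side view agrees, and the orange decoy at (421,232) stands next to the rack.

```bash
cat > h.py <<'E'
import numpy as np,cv2
from scipy.spatial.transform import Rotation as R
from rig import ctrl
Q=lambda q:R.from_quat(np.roll(q,-1)).as_matrix()
def pose(n,s=None):
    c=ctrl.get_calibration(n)
    if n=="wrist":
        T=c["tool_from_camera"]; Rt=Q(s["tcp_rot"]); M,e=Rt@T[:3,:3],Rt@T[:3,3]+s["ee_pos"]
    else: M,e=Q(c["rotation"]),c["eye"]
    return c,M,e
def rays(n,u,v,s=None):
    c,M,e=pose(n,s); f=240/np.tan(np.radians(c["fovy"]/2))
    x,y=(np.asarray(u,float)-c["cx"])/f,(np.asarray(v,float)-c["cy"])/f
    if n=="wrist":
        r=np.hypot(x,y)+1e-9; k=np.tan(r)/r; x,y=x*k,y*k
    return np.stack([x,y,np.ones_like(x)],-1)@M.T,e
def plane(n,u,v,z,s=None):
    d,e=rays(n,u,v,s); return e+d*((z-e[2])/d[...,2])[...,None]
def cloud(n,D,s=None):
    v,u=np.mgrid[:480,:640]; d,e=rays(n,u,v,s); P=e+d*D[...,None]; P[D==0]=np.nan; return P
def rect(pts):
    (c,wh,a)=cv2.minAreaRect((pts*1000).astype(np.float32)); return np.round(c,1),np.round(wh,1),round(a,1)
E
python3 - <<'E'
from h import *
D=np.load("top0.npy"); P=cloud("top",D); Z=P[...,2]
print("table",np.nanmedian(Z[350:400,300:600]))
def seg(name,u0,u1,v0,v1,z0,z1):
    W=P[v0:v1,u0:u1].reshape(-1,3); W=W[(W[:,2]>z0)&(W[:,2]<z1)]
    print(name,len(W),*rect(W[:,:2]),"z",np.round(np.median(W[:,2]),4))
seg("rack",365,512,255,318,.03,.05)
for i,(a,b) in enumerate([(385,408),(415,440),(445,473),(476,510)]): seg(f"leaf{i+1}",a,b,265,310,.108,.13)
seg("plate",240,320,250,330,.008,.022)
seg("fence",240,320,250,330,.068,.085)
seg("pad",240,320,250,330,.0545,.062)
seg("housing",240,320,250,330,.045,.0535)
seg("tray",90,230,235,340,.015,.035)
for n,u,v in [("vial",295,195),("tip",413,190)]: print(n,np.round(P[v,u],3))
E
```

```text
table 0.00012558287641617483
rack 3068 [ 517.3 -262. ] [240.6  70.2] 86.6 z 0.0399
leaf1 117 [ 523.  -171.9] [ 8.3 39.3] 86.5 z 0.1174
leaf2 189 [ 518.8 -231.6] [12.8 39.6] 85.0 z 0.1174
leaf3 245 [ 515.5 -291.2] [16.6 40.2] 87.9 z 0.1175
leaf4 310 [ 511.8 -351.5] [22.  39.9] 86.5 z 0.1177
plate 2639 [511.1  50.1] [130.4 120.2] 84.7 z 0.0147
fence 175 [512.3  68.9] [10.1 59. ] 84.8 z 0.0744
pad 78 [506.5  30.3] [68.8 52.3] 85.1 z 0.0563
housing 474 [508.8  28.7] [71.5 69.8] 85.1 z 0.0503
tray 1116 [511.8 294.7] [170.5 253.1] 5.3 z 0.0235
vial [0.699 0.018 0.045]
tip [ 0.705 -0.212  0.068]
```

```bash
python3 -m creep '[[0,0,0,0,0,-6,0.35],[0,0,0,0,0,-6,0.35],[0,0,0,0,0,-6.1,0.35],[-22,-43,0,0,0,0,0.35],[-22,-43,0,0,0,0,0.35],[-22,-43,0,0,0,0,0.35],[-22,-43,0,0,0,0,0.35],[-22,-43,0,0,0,0,0.35],[-22,-43,0,0,0,0,0.35],[-22,-43,0,0,0,0,0.35]]' 25; python3 -m creep '[[-22,-43,0,0,0,0,0.35],[-22,-43,0,0,0,0,0.35],[-22,-43,0,0,0,0,0.35],[-22,-43,0,0,0,0,0.35],[-22,-43,0,0,0,0,0.35],[-22,-43,0,0,0,0,0.35],[-22,-43,0,0,0,0,0.35],[-22,-43,0,0,0,0,0.35],[-22,-40,0,0,0,0,0.35],[0,0,0,0,0,0,0.35]]'
cat > go.py <<'E'
import sys
from h import *
s=ctrl.get_state(); M=Q(s["tcp_rot"]); p=s["ee_pos"]*1000
y=np.degrees(np.arctan2(M[1,1],M[0,1])); tgt=np.array([float(a) for a in sys.argv[1:4]])
print("tcp",np.round(p,1),"ydir",round(y,2),"tilt",np.round(np.degrees(M[:2,2]),2),"F",np.round(s["wrist_force"],1),"w",round(s["gripper_width"]*1e3,1),"g",round(float(s["grasp_force"]),1),"t",round(s["clock"],1))
if len(tgt)==3:print("tool shift",np.round(M.T@(tgt-p),1))
E
python3 go.py 523 -171.9 89
```

```text
clock: 1.1
ee_pos: [0.3471, 0.223, 0.2311]
tcp_rot: [0.0, 0.03, 1.0, 0.0]
wrist_force: [1.0, 0.9, 0.1]
gripper_width: 0.0301
grasp_force: 0.0
clock: 2.1
ee_pos: [0.5235, -0.176, 0.2302]
tcp_rot: [0.001, 0.033, 0.999, -0.001]
wrist_force: [-0.1, 0.6, 0.3]
gripper_width: 0.0298
grasp_force: 0.0
tcp [ 523.5 -176.   230.2] ydir 86.24 tilt [ 0.06 -0.16] F [-0.1  0.6  0.3] w 29.8 g 0.0 t 2.1
tool shift [  1.    4.5 141.2]
```

```bash
python3 -m creep '[[0.5,2,10,0,0,0,0.35],[0.5,2.5,20,0,0,0,0.35],[0,0,30,0,0,0,0.35],[0,0,30,0,0,0,0.35],[0,0,25,0,0,0,0.35],[0,0,15,0,0,0,0.35],[0,0,11,0,0,0,0.35],[0,0,0,0,0,0,0.35],[0,0,0,0,0,0,0],[0,0,0,0,0,0,0]]' 40;  python3 -m creep '[[0,0,0,0,0,0,0],[0,0,0,0,0,0,0],[0,0,0,0,0,0,0],[0,0,0,0,0,0,0],[0,0,-5,0,0,0,0],[0,0,-10,0,0,0,0],[0,0,-15,0,0,0,0],[0,0,-20,0,0,0,0],[0,0,-20,0,0,0,0],[0,0,0,0,0,0,0]]'; python3 go.py 510 50 200
```

```text
clock: 3.1
ee_pos: [0.521, -0.168, 0.0913]
tcp_rot: [0.001, 0.029, 1.0, -0.003]
wrist_force: [-1.0, -8.6, -4.6]
gripper_width: 0.0078
grasp_force: 38.5
clock: 4.1
ee_pos: [0.5227, -0.1668, 0.1638]
tcp_rot: [0.004, 0.031, 1.0, -0.001]
wrist_force: [0.4, -0.7, -1.1]
gripper_width: 0.0072
grasp_force: 39.5
tcp [ 522.7 -166.8  163.8] ydir 86.5 tilt [ 0.41 -0.17] F [ 0.4 -0.7 -1.1] w 7.2 g 39.5 t 4.1
tool shift [ 25.7 215.6 -37. ]
```

```bash
python3 -m creep '[[2,10,-8,0,0,1.6,0],[5,30,0,0,0,0,0],[7,45,0,0,0,0,0],[7,45,0,0,0,0,0],[6,45,0,0,0,0,0],[4,30,0,0,0,0,0],[0,13,0,0,0,0,0],[0,0,0,0,0,0,0],[0,0,0,0,0,0,0],[0,0,0,0,0,0,0]]'; python3 go.py 509.5 54.1 150
python3 - <<'E'
from h import *
s=ctrl.get_state()
for n in("side","wrist"):
    p,d=ctrl.read_camera(n); np.save(n+"1.npy",d); cv2.imwrite(f"pics/{n}1.png",p[:,:,::-1])
im=cv2.imread("pics/side1.png")[170:350,250:450]; w=cv2.imread("pics/wrist1.png")
cv2.imwrite("pics/both1.png",np.hstack([cv2.resize(im,(400,360)),cv2.resize(w,(400,360))]))
E
```

```text
clock: 5.1
ee_pos: [0.5089, 0.0525, 0.1681]
tcp_rot: [-0.0, 0.045, 0.999, -0.0]
wrist_force: [-0.7, -0.5, -0.6]
gripper_width: 0.0071
grasp_force: 39.4
tcp [508.9  52.5 168.1] ydir 84.83 tilt [-0.01 -0.04] F [-0.7 -0.5 -0.6] w 7.1 g 39.4 t 5.1
tool shift [-0.5  1.6 18.1]
```

View pics/both1.png

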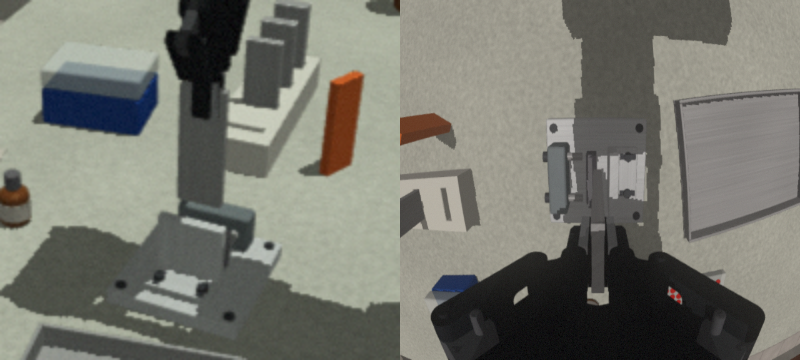

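The left half (side crop) shows leaf 1 hanging upright just above the clamp. The right half (wrist) shows it in line with the gap, at about (598,215). I'll check the foot height and the clearance to the fence from the side depth.

```bash
python3 -m creep '[[0,0,5,0,0,0,0],[0,0,8,0,0,0,0],[0,0,5,0,0,0,0],[0,0,1.5,0,0,0,0],[0,1,0,0,0,0,0],[0,1,0,0,0,0,0],[0,1,0,0,0,0,0],[0,0,0,0,0,0,0],[0,0,0,0,0,0,0],[0,0,0,0,0,0,0]]'; python3 go.py
python3 - <<'E'
from h import *
P=cloud("side",np.load("side1.npy"))
m=(abs(P[...,0]-.51)<.035)&(abs(P[...,1]-.056)<.012)&(P[...,2]>.077)&(P[...,2]<.14)
W=P[m]; print(len(W),"foot z",np.percentile(W[:,2],[0,1,5]),"face y",np.median(W[:,1]),"x",np.percentile(W[:,0],[2,50,98]))
for z in(.09,.1,.11,.12,.13): q=W[abs(W[:,2]-z)<.005]; print(z,np.round([np.median(q[:,1]),q[:,0].min(),q[:,0].max()],4))
m=(abs(P[...,0]-.51)<.025)&(abs(P[...,1]-.07)<.015)&(P[...,2]>.03)&(P[...,2]<.072); W=P[m]; print("fence back y",np.median(W[:,1]),W[:,2].max())
E
```

```text
clock: 6.2
ee_pos: [0.509, 0.057, 0.1489]
tcp_rot: [0.0, 0.044, 0.999, 0.0]
wrist_force: [-0.4, -0.1, -2.4]
gripper_width: 0.0074
grasp_force: 39.4
tcp [509.   57.  148.9] ydir 84.92 tilt [0.02 0.  ] F [-0.4 -0.1 -2.4] w 7.4 g 39.4 t 6.2
638 foot z [0.0771819  0.08592888 0.08867715] face y 0.05591749156648107 x [0.49130199 0.51003027 0.53061177]
0.09 [0.0557 0.491  0.53  ]
0.1 [0.0559 0.4909 0.5303]
0.11 [0.0561 0.4909 0.5306]
0.12 [0.0557 0.4908 0.5314]
0.13 [0.0562 0.4907 0.5314]
fence back y 0.07452563955229496 0.07199919416948564
```

```bash
python3 -m creep '[[0,0.8,0,0,0,0,0],[0,0.5,0,0,0,0,0],[0,0.5,0,0,0,0,0],[0,0.5,0,0,0,0,0],[0,0.5,0,0,0,0,0],[0,0.4,0,0,0,0,0],[0,0,0,0,0,0,0],[0,0,0,0,0,0,0],[0,0,0,0,0,0,0],[0,0,0,0,0,0,0]]'; python3 go.py
```

```text
clock: 7.2
ee_pos: [0.5092, 0.0601, 0.1488]
tcp_rot: [0.0, 0.044, 0.999, 0.0]
wrist_force: [0.3, 0.1, -1.6]
gripper_width: 0.0072
grasp_force: 39.4
tcp [509.2  60.1 148.8] ydir 84.91 tilt [0. 0.] F [ 0.3  0.1 -1.6] w 7.2 g 39.4 t 7.2
```

```bash
python3 -m creep '[[0,0.4,0,0,0,0,0],[0,0.4,0,0,0,0,0],[0,0.4,0,0,0,0,0],[0,0.4,0,0,0,0,0],[0,0,0,0,0,0,0],[0,0,0,0,0,0,0],[0,0,0,0,0,0,0],[0,0,0,0,0,0,0],[0,0,0,0,0,0,0],[0,0,0,0,0,0,0]]'; python3 go.py
```

```text
clock: 8.2
ee_pos: [0.5094, 0.0615, 0.1488]
tcp_rot: [0.0, 0.044, 0.999, -0.0]
wrist_force: [0.6, -2.7, -1.5]
gripper_width: 0.0068
grasp_force: 39.6
tcp [509.4  61.5 148.8] ydir 84.92 tilt [ 0.   -0.02] F [ 0.6 -2.7 -1.5] w 6.8 g 39.6 t 8.2
```

```bash
python3 -m creep '[[0,-0.7,0,0,0,0,0],[0,0,4,0,0,0,0],[0,0,5,0,0,0,0],[0,0,5,0,0,0,0],[0,0,5,0,0,0,0],[0,0,5,0,0,0,0],[0,0,4,0,0,0,0],[0,0,0,0,0,0,0],[0,0,0,0,0,0,0],[0,0,0,0,0,0,0]]'; python3 go.py
```

```text
clock: 9.2
ee_pos: [0.5091, 0.061, 0.1207]
tcp_rot: [-0.0, 0.044, 0.999, 0.0]
wrist_force: [-1.2, -1.3, -2.8]
gripper_width: 0.0076
grasp_force: 39.5
tcp [509.1  61.  120.7] ydir 84.91 tilt [-0.03  0.01] F [-1.2 -1.3 -2.8] w 7.6 g 39.5 t 9.2
```

```bash
python3 -m creep '[[0,0,3,0,0,0,0],[0,0,4,0,0,0,0],[0,0,4,0,0,0,0],[0,0,4,0,0,0,0],[0,0,2,0,0,0,0],[0,0,0,0,0,0,0],[0,0,0,0,0,0,0],[0,0,0,0,0,0,0],[0,0,0,0,0,0,0],[0,0,0,0,0,0,0]]'; python3 go.py
```

```text
clock: 10.2
ee_pos: [0.5091, 0.061, 0.1037]
tcp_rot: [-0.0, 0.044, 0.999, -0.0]
wrist_force: [-0.8, -2.4, -1.9]
gripper_width: 0.0073
grasp_force: 39.3
tcp [509.1  61.  103.7] ydir 84.92 tilt [-0.03 -0.  ] F [-0.8 -2.4 -1.9] w 7.3 g 39.3 t 10.2
```

```bash
python3 -m creep '[[0,-0.5,1,0,0,0,0],[0,0,1.5,0,0,0,0],[0,0,1.5,0,0,0,0],[0,0,1,0,0,0,0],[0,0,0.5,0,0,0,0],[0,0,0.5,0,0,0,0],[0,0,0,0,0,0,0],[0,0,0,0,0,0,0],[0,0,0,0,0,0,0],[0,0,0,0,0,0,0]]'; python3 go.py
```

```text
clock: 11.2
ee_pos: [0.5094, 0.0607, 0.0982]
tcp_rot: [0.0, 0.044, 0.999, 0.0]
wrist_force: [-1.6, 0.2, 4.8]
gripper_width: 0.0077
grasp_force: 40.5
tcp [509.4  60.7  98.2] ydir 84.91 tilt [0.03 0.02] F [-1.6  0.2  4.8] w 7.7 g 40.5 t 11.2
```

```bash
python3 -m creep '[[0,0,0.3,0,0,0,0],[0,0,0.3,0,0,0,0],[0,0,0.3,0,0,0,0],[0,0,0.3,0,0,0,0],[0,0,0,0,0,0,0],[0,0,0,0,0,0,0],[0,0,0,0,0,0,0],[0,0,0,0,0,0,0],[0,0,0,0,0,0,0],[0,0,0,0,0,0,0]]'; python3 go.py
```

```text
clock: 12.2
ee_pos: [0.5095, 0.0607, 0.0982]
tcp_rot: [0.001, 0.044, 0.999, 0.0]
wrist_force: [-3.0, 0.3, 12.1]
gripper_width: 0.0075
grasp_force: 41.7
tcp [509.5  60.7  98.2] ydir 84.91 tilt [0.07 0.02] F [-3.   0.3 12.1] w 7.5 g 41.7 t 12.2
```

```bash
python3 -m creep '[[0,0,-3,0,0,0,0],[0,0,-7,0,0,0,0],[0,0,-14,0,0,0,0],[0,0,-16,0,0,0,0],[0,0,-16,0,0,0,0],[0,0,-16,0,0,0,0],[0,0,-8,0,0,0,0],[0,10,0,0,0,0,0],[2,25,0,0,0,0,0],[4,40,0,0,0,0,0]]'; python3 -m creep '[[4,45,0,0,0,0,0],[4,45,0,0,0,0,0],[4,45,0,0,0,0,0],[4,40,0,0,0,0,0],[0,25,8,0,0,0,0],[0,8,20,0,0,0,0],[0,0,25,0,0,0,0],[0,0,15,0,0,0,0],[0,0,7,0,0,0,0],[0,0,0,0,0,0,0]]'; python3 go.py 512 345 87.2
```

```text
clock: 13.2
ee_pos: [0.5098, 0.1356, 0.1756]
tcp_rot: [-0.001, 0.046, 0.999, -0.0]
wrist_force: [-0.1, -0.5, -1.3]
gripper_width: 0.0071
grasp_force: 39.5
clock: 14.2
ee_pos: [0.5113, 0.3443, 0.0997]
tcp_rot: [-0.002, 0.044, 0.999, -0.001]
wrist_force: [-0.3, 0.6, -0.4]
gripper_width: 0.0069
grasp_force: 39.4
tcp [511.3 344.3  99.7] ydir 84.92 tilt [-0.19 -0.08] F [-0.3  0.6 -0.4] w 6.9 g 39.4 t 14.2
tool shift [-0.7  0.8 12.5]
```

```bash
python3 -m creep '[[0,0,4,0,0,0,0],[0,0,3,0,0,0,0],[0,0,2,0,0,0,0],[0,0,1,0,0,0,0],[0,0,1,0,0,0,0],[0,0,0.5,0,0,0,0],[0,0,0.5,0,0,0,0],[0,0,0,0,0,0,0],[0,0,0,0,0,0,0],[0,0,0,0,0,0,0]]'; python3 go.py 512 345 87.2
```

```text
clock: 15.2
ee_pos: [0.5125, 0.3444, 0.0897]
tcp_rot: [0.0, 0.044, 0.999, 0.0]
wrist_force: [-1.2, 0.5, -0.9]
gripper_width: 0.0074
grasp_force: 39.4
tcp [512.5 344.4  89.7] ydir 84.91 tilt [0.01 0.01] F [-1.2  0.5 -0.9] w 7.4 g 39.4 t 15.2
tool shift [0.6 0.5 2.5]
```

```bash
python3 -m creep '[[0,0,1,0,0,0,0],[0,0,0.8,0,0,0,0],[0,0,0.6,0,0,0,0],[0,0,0.4,0,0,0,0],[0,0,0.2,0,0,0,0],[0,0,0,0,0,0,0],[0,0,0,0,0,0,0],[0,0,0,0,0,0,0.05],[0,0,0,0,0,0,0.15],[0,0,0,0,0,0,0.35]]'; python3 go.py 519.5 -231.6 185
python3 -m creep '[[0,0,0,0,0,0,0.35],[0,0,0,0,0,0,0.35],[0,0,-8,0,0,0,0.35],[0,0,-30,0,0,0,0.35],[0,0,-40,0,0,0,0.35],[0,-15,-25,0,0,0,0.35],[-2,-45,0,0,0,0,0.35],[-4,-48,0,0,0,0,0.35],[-4,-48,0,0,0,0,0.35],[-4,-48,0,0,0,0,0.35]]'; python3 go.py 519.5 -231.6 185
```

```text
clock: 16.2
ee_pos: [0.5126, 0.3444, 0.0863]
tcp_rot: [0.0, 0.044, 0.999, 0.0]
wrist_force: [-0.6, -0.2, -0.7]
gripper_width: 0.0263
grasp_force: 0.0
tcp [512.6 344.4  86.3] ydir 84.91 tilt [0.01 0.01] F [-0.6 -0.2 -0.7] w 26.3 g 0.0 t 16.2
tool shift [ -58.  -573.1  -98.8]
clock: 17.2
ee_pos: [0.5082, 0.1384, 0.1904]
tcp_rot: [0.001, 0.044, 0.999, 0.0]
wrist_force: [0.6, -0.9, -0.4]
gripper_width: 0.0297
grasp_force: 0.0
tcp [508.2 138.4 190.4] ydir 84.96 tilt [0.09 0.01] F [ 0.6 -0.9 -0.4] w 29.7 g 0.0 t 17.2
tool shift [ -43.7 -367.6    5.4]
```

```bash
python3 -m creep '[[-6,-48,0,0,0,0,0.35],[-6,-48,0,0,0,0,0.35],[-6,-48,0,0,0,0,0.35],[-6,-48,0,0,0,0,0.35],[-6,-48,0,0,0,0,0.35],[-6,-48,0,0,0,0,0.35],[-6,-48,0,0,0,0,0.35],[-2,-33,0,0,0,0,0.35],[0,0,0,0,0,-1.5,0.35],[0,0,0,0,0,0,0.35]]';  python3 -m creep '[[0,0,0,0,0,0,0.35],[0,0,10,0,0,0,0.35],[0,0,20,0,0,0,0.35],[0,0,20,0,0,0,0.35],[0,0,10,0,0,0,0.35],[0,0,0,0,0,0,0.35],[0,0,0,0,0,0,0.35],[0,0,0,0,0,0,0.35],[0,0,0,0,0,0,0.35],[0,0,0,0,0,0,0.35]]'; python3 go.py 519.3 -231.6 89
python3 - <<'E'
from h import *
s=ctrl.get_state(); p,d=ctrl.read_camera("top"); cv2.imwrite("pics/top2.png",p[:,:,::-1])
P=cloud("top",d)[235:340,85:235].reshape(-1,3); W=P[P[:,2]>.05]; W=W[(W[:,1]>.2)]; print(len(W), W[:,2].max() if len(W) else 0, rect(W[:,:2]))
W=P[(P[:,2]>.008)&(P[:,1]>.2)&(P[:,2]<.02)];print(len(W),rect(W[:,:2]))
E
```

```text
clock: 18.2
ee_pos: [0.5192, -0.232, 0.1898]
tcp_rot: [0.0, 0.032, 0.999, 0.0]
wrist_force: [-0.6, -0.8, -1.1]
gripper_width: 0.0295
grasp_force: 0.0
clock: 19.2
ee_pos: [0.5198, -0.2317, 0.1303]
tcp_rot: [0.001, 0.031, 1.0, -0.0]
wrist_force: [0.9, -0.8, 0.1]
gripper_width: 0.03
grasp_force: 0.0
tcp [ 519.8 -231.7  130.3] ydir 86.41 tilt [ 0.07 -0.03] F [ 0.9 -0.8  0.1] w 30.0 g 0.0 t 19.2
tool shift [ 0.5  0.1 41.3]
410 0.11647996467535349 (array([514.7, 343.4]), array([10. , 39.8]), 85.1)
405 (array([510.6, 306. ]), array([164.2, 222.4]), 4.9)
```

```bash
python3 -m creep '[[0,0,10,0,0,0,0.35],[0,0,15,0,0,0,0.35],[0,0,11,0,0,0,0.35],[0,0,4,0,0,0,0.35],[0,0,0,0,0,0,0],[0,0,0,0,0,0,0],[0,0,0,0,0,0,0],[0,0,0,0,0,0,0],[0,0,0,0,0,0,0],[0,0,0,0,0,0,0]]' 50;  python3 go.py; python3 -m creep '[[0,0,-4,0,0,0,0],[0,0,-8,0,0,0,0],[0,0,-15,0,0,0,0],[0,0,-20,0,0,0,0],[0,0,-20,0,0,0,0],[0,0,-12,0,0,0,0],[0,0,0,0,0,1.5,0],[0,0,0,0,0,0,0],[0,0,0,0,0,0,0],[0,0,0,0,0,0,0]]'; python3 go.py 508 52 168
```

```text
clock: 20.25
ee_pos: [0.5195, -0.2315, 0.0897]
tcp_rot: [0.0, 0.031, 1.0, -0.0]
wrist_force: [-0.3, -0.3, -1.3]
gripper_width: 0.0113
grasp_force: 51.4
tcp [ 519.5 -231.5   89.7] ydir 86.41 tilt [ 0.01 -0.  ] F [-0.3 -0.3 -1.3] w 11.3 g 51.4 t 20.2
clock: 21.25
ee_pos: [0.5188, -0.2312, 0.1675]
tcp_rot: [-0.001, 0.044, 0.999, 0.001]
wrist_force: [-0.7, -1.1, -2.2]
gripper_width: 0.011
grasp_force: 51.4
tcp [ 518.8 -231.2  167.5] ydir 84.91 tilt [-0.11  0.07] F [-0.7 -1.1 -2.2] w 11.0 g 51.4 t 21.2
tool shift [ 3.590e+01  2.811e+02 -2.000e-01]
```

```bash
python3 -m creep '[[1,12,0,0,0,0,0],[4,30,0,0,0,0,0],[6,46,0,0,0,0,0],[6,46,0,0,0,0,0],[6,46,0,0,0,0,0],[6,46,0,0,0,0,0],[4,35,0,0,0,0,0],[0,16,0,0,0,0,0],[0,6,0,0,0,0,0],[0,0,0,0,0,0,0]]';  python3 -m creep '[[0,0,0,0,0,0,0],[0,0,4,0,0,0,0],[0,0,7,0,0,0,0],[0,0,6,0,0,0,0],[0,0,1.5,0,0,0,0],[0,1,0,0,0,0,0],[0,1,0,0,0,0,0],[0,0.5,0,0,0,0,0],[0,0,0,0,0,0,0],[0,0,0,0,0,0,0]]'; python3 go.py 511 59.1 149
```

```text
clock: 22.25
ee_pos: [0.5113, 0.0541, 0.1684]
tcp_rot: [-0.0, 0.043, 0.999, -0.0]
wrist_force: [-0.2, -0.7, -1.8]
gripper_width: 0.0108
grasp_force: 51.4
clock: 23.25
ee_pos: [0.512, 0.0559, 0.1503]
tcp_rot: [0.0, 0.044, 0.999, 0.0]
wrist_force: [-0.9, -1.1, -1.1]
gripper_width: 0.0112
grasp_force: 51.4
tcp [512.   55.9 150.3] ydir 84.92 tilt [0.02 0.  ] F [-0.9 -1.1 -1.1] w 11.2 g 51.4 t 23.2
tool shift [1.3 3.1 1.3]
```

```bash
python3 -m creep '[[0,0.8,0.5,0,0,0,0],[0,0.6,0.5,0,0,0,0],[0,0.5,0,0,0,0,0],[0,0.5,0,0,0,0,0],[0,0.4,0,0,0,0,0],[0,0.4,0,0,0,0,0],[0,0,0,0,0,0,0],[0,0,0,0,0,0,0],[0,0,0,0,0,0,0],[0,0,0,0,0,0,0]]'; python3 go.py 511 59.1 149
```

```text
clock: 24.25
ee_pos: [0.5121, 0.0587, 0.1491]
tcp_rot: [-0.0, 0.044, 0.999, -0.0]
wrist_force: [-0.1, -3.5, -1.5]
gripper_width: 0.0109
grasp_force: 51.3
tcp [512.1  58.7 149.1] ydir 84.92 tilt [-0.   -0.03] F [-0.1 -3.5 -1.5] w 10.9 g 51.3 t 24.2
tool shift [1.2 0.3 0.1]
```

```bash
python3 -m creep '[[0,-0.6,0,0,0,0,0],[0,0,3,0,0,0,0],[0,0,4,0,0,0,0],[0,0,4,0,0,0,0],[0,0,3,0,0,0,0],[0,0,2,0,0,0,0],[0,0,2,0,0,0,0],[0,0,0,0,0,0,0],[0,0,0,0,0,0,0],[0,0,0,0,0,0,0]]'; python3 go.py;python3 -m creep '[[0,0,1,0,0,0,0],[0,0,1,0,0,0,0],[0,0,1,0,0,0,0],[0,0,1,0,0,0,0],[0,0,1,0,0,0,0],[0,0,0,0,0,0,0],[0,0,0,0,0,0,0],[0,0,0,0,0,0,0],[0,0,0,0,0,0,0],[0,0,0,0,0,0,0]]'; python3 go.py
```

```text
clock: 25.25
ee_pos: [0.5121, 0.0584, 0.1311]
tcp_rot: [-0.0, 0.044, 0.999, 0.0]
wrist_force: [-0.3, -0.2, -1.7]
gripper_width: 0.0109
grasp_force: 51.4
tcp [512.1  58.4 131.1] ydir 84.91 tilt [-0.    0.01] F [-0.3 -0.2 -1.7] w 10.9 g 51.4 t 25.2
clock: 26.25
ee_pos: [0.5121, 0.0584, 0.1261]
tcp_rot: [-0.0, 0.044, 0.999, 0.0]
wrist_force: [-0.6, -0.1, -1.6]
gripper_width: 0.0111
grasp_force: 51.4
tcp [512.1  58.4 126.1] ydir 84.91 tilt [-0.    0.01] F [-0.6 -0.1 -1.6] w 11.1 g 51.4 t 26.2
```

```bash
python3 -m creep '[[0,0,1,0,0,0,0],[0,0,1,0,0,0,0],[0,0,1,0,0,0,0],[0,0,1,0,0,0,0],[0,0,1,0,0,0,0],[0,0,1,0,0,0,0],[0,0,0,0,0,0,0],[0,0,0,0,0,0,0],[0,0,0,0,0,0,0],[0,0,0,0,0,0,0]]'; python3 go.py
```

```text
clock: 27.25
ee_pos: [0.5121, 0.0584, 0.1201]
tcp_rot: [0.0, 0.044, 0.999, 0.0]
wrist_force: [0.6, -0.6, -1.2]
gripper_width: 0.0113
grasp_force: 51.4
tcp [512.1  58.4 120.1] ydir 84.91 tilt [0.01 0.  ] F [ 0.6 -0.6 -1.2] w 11.3 g 51.4 t 27.2
```

```bash
python3 -m creep '[[0,0,2,0,0,0,0],[0,0,3,0,0,0,0],[0,0,3,0,0,0,0],[0,0,3,0,0,0,0],[0,0,2,0,0,0,0],[0,0,2,0,0,0,0],[0,0,2,0,0,0,0],[0,0,0,0,0,0,0],[0,0,0,0,0,0,0],[0,0,0,0,0,0,0]]'; python3 go.py
```

```text
clock: 28.25
ee_pos: [0.5121, 0.0583, 0.1032]
tcp_rot: [0.0, 0.044, 0.999, 0.0]
wrist_force: [-0.6, -0.9, -1.2]
gripper_width: 0.0113
grasp_force: 51.4
tcp [512.1  58.3 103.2] ydir 84.91 tilt [0.01 0.  ] F [-0.6 -0.9 -1.2] w 11.3 g 51.4 t 28.2
```

```bash
python3 -m creep '[[0,0,1,0,0,0,0],[0,0,1.5,0,0,0,0],[0,0,1.5,0,0,0,0],[0,0,0.8,0,0,0,0],[0,0,0.6,0,0,0,0],[0,0,0.5,0,0,0,0],[0,0,0.5,0,0,0,0],[0,0,0,0,0,0,0],[0,0,0,0,0,0,0],[0,0,0,0,0,0,0]]'; python3 go.py
```

```text
clock: 29.25
ee_pos: [0.5121, 0.0584, 0.0967]
tcp_rot: [-0.0, 0.044, 0.999, 0.0]
wrist_force: [0.4, -0.2, -2.0]
gripper_width: 0.011
grasp_force: 51.4
tcp [512.1  58.4  96.7] ydir 84.91 tilt [-0.  0.] F [ 0.4 -0.2 -2. ] w 11.0 g 51.4 t 29.2
```

```bash
python3 -m creep '[[0,0,0.5,0,0,0,0],[0,0,0.4,0,0,0,0],[0,0,0.4,0,0,0,0],[0,0,0.4,0,0,0,0],[0,0,0,0,0,0,0],[0,0,0,0,0,0,0],[0,0,0,0,0,0,0],[0,0,0,0,0,0,0],[0,0,0,0,0,0,0],[0,0,0,0,0,0,0]]'; python3 go.py
```

```text
clock: 30.25
ee_pos: [0.5123, 0.0583, 0.0961]
tcp_rot: [0.0, 0.044, 0.999, 0.0]
wrist_force: [-1.3, -0.8, 6.2]
gripper_width: 0.0112
grasp_force: 52.8
tcp [512.3  58.3  96.1] ydir 84.91 tilt [ 0.05 -0.  ] F [-1.3 -0.8  6.2] w 11.2 g 52.8 t 30.2
```

```bash
python3 -m creep '[[0,0,-3,0,0,0,0],[0,0,-7,0,0,0,0],[0,0,-14,0,0,0,0],[0,0,-16,0,0,0,0],[0,0,-16,0,0,0,0],[0,0,-16,0,0,0,0],[0,0,-8,0,0,0,0],[0,10,0,0,0,0,0],[2,25,0,0,0,0,0],[4,40,0,0,0,0,0]]'; python3 -m creep '[[4,45,0,0,0,0,0],[4,40,0,0,0,0,0],[3,25,0,0,0,0,0],[0,11,5,0,0,0,0],[0,0,15,0,0,0,0],[0,0,25,0,0,0,0],[0,0,22,0,0,0,0],[0,0,10,0,0,0,0],[0,0,4,0,0,0,0],[0,0,0,0,0,0,0]]'; python3 go.py 512 255 85.1
```

```text
clock: 31.25
ee_pos: [0.5126, 0.1335, 0.1742]
tcp_rot: [-0.0, 0.046, 0.999, -0.0]
wrist_force: [0.4, -0.4, -1.5]
gripper_width: 0.0109
grasp_force: 51.4
clock: 32.25
ee_pos: [0.5126, 0.2548, 0.0936]
tcp_rot: [-0.0, 0.045, 0.999, -0.0]
wrist_force: [0.5, -0.2, -2.3]
gripper_width: 0.011
grasp_force: 51.3
tcp [512.6 254.8  93.6] ydir 84.89 tilt [-0.04 -0.02] F [ 0.5 -0.2 -2.3] w 11.0 g 51.3 t 32.2
tool shift [0.6 0.2 8.5]
```

```bash
python3 -m creep '[[0,0,3,0,0,0,0],[0,0,2,0,0,0,0],[0,0,1,0,0,0,0],[0,0,1,0,0,0,0],[0,0,0.6,0,0,0,0],[0,0,0.5,0,0,0,0],[0,0,0.4,0,0,0,0],[0,0,0.2,0,0,0,0],[0,0,0,0,0,0,0],[0,0,0,0,0,0,0]]'; python3 go.py; python3 -m creep '[[0,0,0,0,0,0,0.15],[0,0,0,0,0,0,0.25],[0,0,0,0,0,0,0.4],[0,0,0,0,0,0,0.4],[0,0,0,0,0,0,0.4],[0,0,-8,0,0,0,0.4],[0,0,-30,0,0,0,0.4],[0,0,-40,0,0,0,0.4],[0,0,-22,0,0,0,0.4],[0,0,0,0,0,0,0.4]]'; python3 go.py 515.7 -291.4 185
python3 - <<'E'
from h import *
p,d=ctrl.read_camera("side"); cv2.imwrite("pics/side3.png",p[:,:,::-1])
E
```

```text
clock: 33.25
ee_pos: [0.5126, 0.2551, 0.0853]
tcp_rot: [0.0, 0.044, 0.999, 0.0]
wrist_force: [-0.4, 0.2, -1.7]
gripper_width: 0.0112
grasp_force: 51.3
tcp [512.6 255.1  85.3] ydir 84.91 tilt [0.01 0.01] F [-0.4  0.2 -1.7] w 11.2 g 51.3 t 33.2
clock: 34.25
ee_pos: [0.515, 0.256, 0.1899]
tcp_rot: [0.004, 0.044, 0.999, 0.002]
wrist_force: [0.9, 0.0, -0.2]
gripper_width: 0.0339
grasp_force: 0.0
tcp [515.  256.  189.9] ydir 84.92 tilt [0.49 0.18] F [ 0.9  0.  -0.2] w 33.9 g 0.0 t 34.2
tool shift [ -49.1 -545.2    3.2]
```

View pics/side3.png

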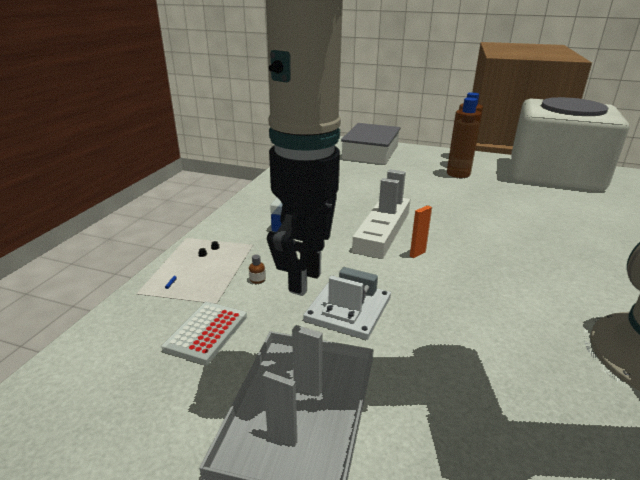

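Leaves 1 and 2 both stand in the tray, at about (280,410) and (308,362). The gripper is clear of them.

```bash
python3 -m creep '[[-2,-24,0,0,0,0,0.4],[-4,-40,0,0,0,0,0.4],[-4.5,-48,0,0,0,0,0.4],[-4.5,-48,0,0,0,0,0.4],[-4.5,-48,0,0,0,0,0.4],[-4.5,-48,0,0,0,0,0.4],[-4.5,-48,0,0,0,0,0.4],[-4.5,-48,0,0,0,0,0.4],[-4.5,-48,0,0,0,0,0.4],[-4.5,-48,0,0,0,0,0.4]]'; python3 -m creep '[[-4.5,-46,0,0,0,0,0.4],[-4,-36,0,0,0,0,0.4],[-1,-14,0,0,0,-1.5,0.4],[0,0,10,0,0,0,0.4],[0,0,20,0,0,0,0.4],[0,0,20,0,0,0,0.4],[0,0,5,0,0,0,0.4],[0,0,0,0,0,0,0.4],[0,0,0,0,0,0,0.4],[0,0,0,0,0,0,0.4]]'; python3 go.py 515.7 -291.4 89
```

```text
clock: 35.3
ee_pos: [0.5133, -0.1963, 0.1838]
tcp_rot: [-0.001, 0.045, 0.999, 0.001]
wrist_force: [0.8, -0.3, 0.5]
gripper_width: 0.0339
grasp_force: 0.0
clock: 36.3
ee_pos: [0.5163, -0.2913, 0.1312]
tcp_rot: [0.001, 0.031, 1.0, -0.0]
wrist_force: [0.7, 0.3, -0.1]
gripper_width: 0.0345
grasp_force: 0.0
tcp [ 516.3 -291.3  131.2] ydir 86.43 tilt [ 0.09 -0.05] F [ 0.7  0.3 -0.1] w 34.5 g 0.0 t 36.3
tool shift [ 0.6 -0.1 42.2]
```

```bash
python3 -m creep '[[0,0,10,0,0,0,0.4],[0,0,15,0,0,0,0.4],[0,0,12,0,0,0,0.4],[0,0,5,0,0,0,0.4],[0,0,0,0,0,0,0],[0,0,0,0,0,0,0],[0,0,0,0,0,0,0],[0,0,0,0,0,0,0],[0,0,0,0,0,0,0],[0,0,0,0,0,0,0]]' 60;  python3 go.py; python3 -m creep '[[0,0,-4,0,0,0,0],[0,0,-8,0,0,0,0],[0,0,-15,0,0,0,0],[0,0,-20,0,0,0,0],[0,0,-20,0,0,0,0],[0,0,-12,0,0,0,0],[0,0,0,0,0,1.5,0],[0,0,0,0,0,0,0],[0,0,0,0,0,0,0],[0,0,0,0,0,0,0]]'; python3 go.py 511.5 52 168
```

```text
clock: 37.3
ee_pos: [0.5156, -0.2913, 0.0884]
tcp_rot: [0.0, 0.031, 1.0, -0.0]
wrist_force: [-0.1, -0.3, -0.7]
gripper_width: 0.0148
grasp_force: 59.5
tcp [ 515.6 -291.3   88.4] ydir 86.41 tilt [ 0.01 -0.  ] F [-0.1 -0.3 -0.7] w 14.8 g 59.5 t 37.3
clock: 38.3
ee_pos: [0.515, -0.2909, 0.1661]
tcp_rot: [-0.001, 0.044, 0.999, 0.001]
wrist_force: [-0.4, -0.7, -0.6]
gripper_width: 0.0152
grasp_force: 59.6
tcp [ 515.  -290.9  166.1] ydir 84.91 tilt [-0.1   0.08] F [-0.4 -0.7 -0.6] w 15.2 g 59.6 t 38.3
tool shift [ 33.9 341.3  -1.4]
```

```bash
python3 -m creep '[[1,15,0,0,0,0,0],[4,35,0,0,0,0,0],[5,48,0,0,0,0,0],[5,48,0,0,0,0,0],[5,48,0,0,0,0,0],[5,48,0,0,0,0,0],[5,48,0,0,0,0,0],[4,33,0,0,0,0,0],[0,14,0,0,0,0,0],[0,3.5,0,0,0,0,0]]';  python3 -m creep '[[0,0,0,0,0,0,0],[0,0,4,0,0,0,0],[0,0,7,0,0,0,0],[0,0,6,0,0,0,0],[0,0,1.5,0,0,0,0],[0,0,0,0,0,0,0],[0,0.5,0,0,0,0,0],[0,0.5,0,0,0,0,0],[0,0,0,0,0,0,0],[0,0,0,0,0,0,0]]'; python3 go.py 511.5 56.5 147.5
```

```text
clock: 39.3
ee_pos: [0.5114, 0.0527, 0.1672]
tcp_rot: [-0.0, 0.043, 0.999, 0.0]
wrist_force: [0.5, -0.6, -1.3]
gripper_width: 0.0152
grasp_force: 59.6
clock: 40.3
ee_pos: [0.5121, 0.0519, 0.149]
tcp_rot: [0.0, 0.044, 0.999, 0.0]
wrist_force: [-0.7, -0.2, -1.2]
gripper_width: 0.0151
grasp_force: 59.6
tcp [512.1  51.9 149. ] ydir 84.92 tilt [0.03 0.  ] F [-0.7 -0.2 -1.2] w 15.1 g 59.6 t 40.3
tool shift [1.  4.5 1.5]
```

```bash
python3 -m creep '[[0,1,0.5,0,0,0,0],[0,1,0.5,0,0,0,0],[0,0.6,0,0,0,0,0],[0,0.5,0,0,0,0,0],[0,0.5,0,0,0,0,0],[0,0.4,0,0,0,0,0],[0,0.4,0,0,0,0,0],[0,0.3,0,0,0,0,0],[0,0,0,0,0,0,0],[0,0,0,0,0,0,0]]'; python3 go.py 511.5 56.5 147.5
```

```text
clock: 41.3
ee_pos: [0.5124, 0.0564, 0.1478]
tcp_rot: [0.0, 0.044, 0.999, -0.0]
wrist_force: [0.1, 0.1, -1.1]
gripper_width: 0.015
grasp_force: 59.5
tcp [512.4  56.4 147.8] ydir 84.92 tilt [ 0. -0.] F [ 0.1  0.1 -1.1] w 15.0 g 59.5 t 41.3
tool shift [ 0.9 -0.   0.3]
```

```bash
python3 -m creep '[[0,0.3,0,0,0,0,0],[0,0.3,0,0,0,0,0],[0,0.3,0,0,0,0,0],[0,0,0,0,0,0,0],[0,0,0,0,0,0,0],[0,0,0,0,0,0,0],[0,0,0,0,0,0,0],[0,0,0,0,0,0,0],[0,0,0,0,0,0,0],[0,0,0,0,0,0,0]]'; python3 go.py 511.5 56.5 147.5
```

```text
clock: 42.3
ee_pos: [0.5125, 0.057, 0.1478]
tcp_rot: [-0.0, 0.044, 0.999, -0.0]
wrist_force: [-0.8, -5.2, 1.3]
gripper_width: 0.015
grasp_force: 59.6
tcp [512.5  57.  147.8] ydir 84.92 tilt [-0.   -0.05] F [-0.8 -5.2  1.3] w 15.0 g 59.6 t 42.3
tool shift [ 1.  -0.5  0.3]
```

```bash
python3 -m creep '[[0,-0.4,0,0,0,0,0],[0,0,2,0,0,0,0],[0,0,3,0,0,0,0],[0,0,3,0,0,0,0],[0,0,3,0,0,0,0],[0,0,2,0,0,0,0],[0,0,1,0,0,0,0],[0,0,0,0,0,0,0],[0,0,0,0,0,0,0],[0,0,0,0,0,0,0]]'; python3 go.py;python3 -m creep '[[0,0,0.5,0,0,0,0],[0,0,0.5,0,0,0,0],[0,0,0.5,0,0,0,0],[0,0,0.5,0,0,0,0],[0,0,0.5,0,0,0,0],[0,0,0.5,0,0,0,0],[0,0,0,0,0,0,0],[0,0,0,0,0,0,0],[0,0,0,0,0,0,0],[0,0,0,0,0,0,0]]'; python3 go.py
```

```text
clock: 43.3
ee_pos: [0.5126, 0.0568, 0.1335]
tcp_rot: [0.0, 0.044, 0.999, -0.0]
wrist_force: [0.3, -5.8, -0.0]
gripper_width: 0.015
grasp_force: 59.9
tcp [512.6  56.8 133.5] ydir 84.91 tilt [ 0.01 -0.02] F [ 0.3 -5.8 -0. ] w 15.0 g 59.9 t 43.3
clock: 44.3
ee_pos: [0.5127, 0.0568, 0.1307]
tcp_rot: [0.0, 0.044, 0.999, -0.0]
wrist_force: [-0.7, -5.1, 1.1]
gripper_width: 0.0149
grasp_force: 59.9
tcp [512.7  56.8 130.7] ydir 84.91 tilt [ 0.03 -0.02] F [-0.7 -5.1  1.1] w 14.9 g 59.9 t 44.3
```

```bash
python3 -m creep '[[0,-0.3,0.5,0,0,0,0],[0,0,0.5,0,0,0,0],[0,0,0.5,0,0,0,0],[0,0,0.5,0,0,0,0],[0,0,0.5,0,0,0,0],[0,0,0.5,0,0,0,0],[0,0,0,0,0,0,0],[0,0,0,0,0,0,0],[0,0,0,0,0,0,0],[0,0,0,0,0,0,0]]'; python3 go.py
```

```text
clock: 45.3
ee_pos: [0.513, 0.0567, 0.1286]
tcp_rot: [0.001, 0.044, 0.999, -0.0]
wrist_force: [-1.0, -5.4, 5.6]
gripper_width: 0.0154
grasp_force: 60.7
tcp [513.   56.7 128.6] ydir 84.91 tilt [ 0.09 -0.  ] F [-1.  -5.4  5.6] w 15.4 g 60.7 t 45.3
```

```bash
python3 -m creep '[[0,0,0.5,0,0,0,0],[0,0,0.5,0,0,0,0],[0,0,0.5,0,0,0,0],[0,0,0.5,0,0,0,0],[0,0,0.5,0,0,0,0],[0,0,0,0,0,0,0],[0,0,0,0,0,0,0],[0,0,0,0,0,0,0],[0,0,0,0,0,0,0],[0,0,0,0,0,0,0]]'; python3 go.py
```

```text
clock: 46.3
ee_pos: [0.5133, 0.0566, 0.1264]
tcp_rot: [0.001, 0.044, 0.999, -0.0]
wrist_force: [-0.5, -5.0, 7.2]
gripper_width: 0.0154
grasp_force: 60.9
tcp [513.3  56.6 126.4] ydir 84.91 tilt [ 0.13 -0.01] F [-0.5 -5.   7.2] w 15.4 g 60.9 t 46.3
```

Force stays mild (about 8 N), so this leaf is binding as expected. I'll carry on down in steps.

```bash
python3 -m creep '[[0,0,0.7,0,0,0,0],[0,0,0.7,0,0,0,0],[0,0,0.7,0,0,0,0],[0,0,0.7,0,0,0,0],[0,0,0.7,0,0,0,0],[0,0,0.5,0,0,0,0],[0,0,0,0,0,0,0],[0,0,0,0,0,0,0],[0,0,0,0,0,0,0],[0,0,0,0,0,0,0]]'; python3 go.py
```

```text
clock: 47.3
ee_pos: [0.5136, 0.0565, 0.1223]
tcp_rot: [0.001, 0.044, 0.999, -0.0]
wrist_force: [-0.7, -5.9, 5.8]
gripper_width: 0.015
grasp_force: 60.7
tcp [513.6  56.5 122.3] ydir 84.91 tilt [ 0.16 -0.01] F [-0.7 -5.9  5.8] w 15.0 g 60.7 t 47.3
```

```bash
python3 -m creep '[[0,0,1,0,0,0,0],[0,0,1,0,0,0,0],[0,0,1,0,0,0,0],[0,0,1,0,0,0,0],[0,0,1,0,0,0,0],[0,0,1,0,0,0,0],[0,0,1,0,0,0,0],[0,0,1,0,0,0,0],[0,0,0,0,0,0,0],[0,0,0,0,0,0,0]]'; python3 go.py
```

```text
clock: 48.3
ee_pos: [0.5138, 0.0565, 0.1143]
tcp_rot: [0.002, 0.044, 0.999, -0.0]
wrist_force: [-1.2, -6.9, 5.8]
gripper_width: 0.0152
grasp_force: 60.7
tcp [513.8  56.5 114.3] ydir 84.9 tilt [ 0.18 -0.02] F [-1.2 -6.9  5.8] w 15.2 g 60.7 t 48.3
```

```bash
python3 -m creep '[[0,0,1,0,0,0,0],[0,0,1,0,0,0,0],[0,0,1,0,0,0,0],[0,0,1,0,0,0,0],[0,0,1,0,0,0,0],[0,0,1,0,0,0,0],[0,0,1,0,0,0,0],[0,0,1,0,0,0,0],[0,0,1,0,0,0,0],[0,0,1,0,0,0,0]]'; python3 go.py
```

```text
clock: 49.3
ee_pos: [0.5139, 0.0564, 0.1045]
tcp_rot: [0.002, 0.044, 0.999, -0.0]
wrist_force: [-0.7, -6.5, 7.1]
gripper_width: 0.0153
grasp_force: 60.9
tcp [513.9  56.4 104.5] ydir 84.9 tilt [ 0.2  -0.02] F [-0.7 -6.5  7.1] w 15.3 g 60.9 t 49.3
```

```bash
python3 -m creep '[[0,0,1,0,0,0,0],[0,0,1,0,0,0,0],[0,0,1,0,0,0,0],[0,0,1,0,0,0,0],[0,0,1,0,0,0,0],[0,0,1,0,0,0,0],[0,0,0.6,0,0,0,0],[0,0,0,0,0,0,0],[0,0,0,0,0,0,0],[0,0,0,0,0,0,0]]'; python3 go.py
```

```text
clock: 50.3
ee_pos: [0.5139, 0.0563, 0.0978]
tcp_rot: [0.002, 0.044, 0.999, -0.0]
wrist_force: [0.2, -6.5, 6.8]
gripper_width: 0.0152
grasp_force: 60.8
tcp [513.9  56.3  97.8] ydir 84.9 tilt [ 0.2  -0.03] F [ 0.2 -6.5  6.8] w 15.2 g 60.8 t 50.3
```

```bash
python3 -m creep '[[0,0,0.4,0,0,0,0],[0,0,0.4,0,0,0,0],[0,0,0.4,0,0,0,0],[0,0,0.3,0,0,0,0],[0,0,0,0,0,0,0],[0,0,0,0,0,0,0],[0,0,0,0,0,0,0],[0,0,0,0,0,0,0],[0,0,0,0,0,0,0],[0,0,0,0,0,0,0]]'; python3 go.py
```

```text
clock: 51.3
ee_pos: [0.5139, 0.0563, 0.0964]
tcp_rot: [0.002, 0.044, 0.999, -0.0]
wrist_force: [-0.0, -6.7, 6.9]
gripper_width: 0.0151
grasp_force: 60.9
tcp [513.9  56.3  96.4] ydir 84.9 tilt [ 0.2  -0.03] F [-0.  -6.7  6.9] w 15.1 g 60.9 t 51.3
```

```bash
python3 -m creep '[[0,0,0.4,0,0,0,0],[0,0,0.4,0,0,0,0],[0,0,0.3,0,0,0,0],[0,0,0.3,0,0,0,0],[0,0,0.2,0,0,0,0],[0,0,0,0,0,0,0],[0,0,0,0,0,0,0],[0,0,0,0,0,0,0],[0,0,0,0,0,0,0],[0,0,0,0,0,0,0]]'; python3 go.py
```

```text
clock: 52.3
ee_pos: [0.514, 0.0563, 0.0948]
tcp_rot: [0.002, 0.045, 0.999, -0.0]
wrist_force: [-1.2, -6.5, 7.0]
gripper_width: 0.0148
grasp_force: 61.0
tcp [514.   56.3  94.8] ydir 84.9 tilt [ 0.2  -0.03] F [-1.2 -6.5  7. ] w 14.8 g 61.0 t 52.3
```

```bash
python3 -m creep '[[0,0,0.4,0,0,0,0],[0,0,0.3,0,0,0,0],[0,0,0.3,0,0,0,0],[0,0,0.2,0,0,0,0],[0,0,0,0,0,0,0],[0,0,0,0,0,0,0],[0,0,0,0,0,0,0],[0,0,0,0,0,0,0],[0,0,0,0,0,0,0],[0,0,0,0,0,0,0]]'; python3 go.py
python3 - <<'E'
from h import *
p,d=ctrl.read_camera("side"); cv2.imwrite("pics/side4.png",cv2.resize(p[200:360,240:440,::-1],(800,640))[:600])
P=cloud("side",d); m=(abs(P[...,0]-.51)<.03)&(abs(P[...,1]-.062)<.01)&(P[...,2]>.076)
print(P[m][:,2].max())
E
```

```text
clock: 53.3
ee_pos: [0.514, 0.0563, 0.0948]
tcp_rot: [0.002, 0.044, 0.999, -0.0]
wrist_force: [-2.2, -7.2, 14.4]
gripper_width: 0.015
grasp_force: 62.0
tcp [514.   56.3  94.8] ydir 84.9 tilt [ 0.24 -0.03] F [-2.2 -7.2 14.4] w 15.0 g 62.0 t 53.3
0.4974864124229217
```

The force rose with no further descent, so the foot is on the floor. I'll let go and lift off.

```bash
python3 -m creep '[[0,0,0,0,0,0,0.25],[0,0,0,0,0,0,0.4],[0,0,0,0,0,0,0.4],[0,0,0,0,0,0,0.4],[0,0,0,0,0,0,0.4],[0,0,-5,0,0,0,0.4],[0,0,-20,0,0,0,0.4],[0,0,-35,0,0,0,0.4],[0,0,-40,0,0,0,0.4],[0,0,0,0,0,0,0.4]]'; python3 go.py
python3 - <<'E'
from h import *
p,d=ctrl.read_camera("side"); cv2.imwrite("pics/side5.png",p[:,:,::-1])
P=cloud("side",d); m=(abs(P[...,0]-.512)<.03)&(abs(P[...,1]-.062)<.008)&(P[...,2]>.08)&(P[...,2]<.15)
W=P[m];print(np.percentile(W[:,2],[50,95,99,100]),np.percentile(W[:,0],[1,99]))
for z in(.085,.1,.115): print(z,np.median(W[abs(W[:,2]-z)<.004][:,1]))
E
```

```text
clock: 54.35
ee_pos: [0.5163, 0.0568, 0.1981]
tcp_rot: [0.006, 0.044, 0.999, 0.0]
wrist_force: [0.4, -0.2, 1.1]
gripper_width: 0.0341
grasp_force: 0.0
tcp [516.3  56.8 198.1] ydir 84.92 tilt [0.68 0.  ] F [ 0.4 -0.2  1.1] w 34.1 g 0.0 t 54.4
[0.10685192 0.1260965  0.1266596  0.12742666] [0.4946579  0.53499132]
0.085 0.06375896735973674
0.1 0.06387271719527848
0.115 0.06353251391738868
```

View pics/side5.png

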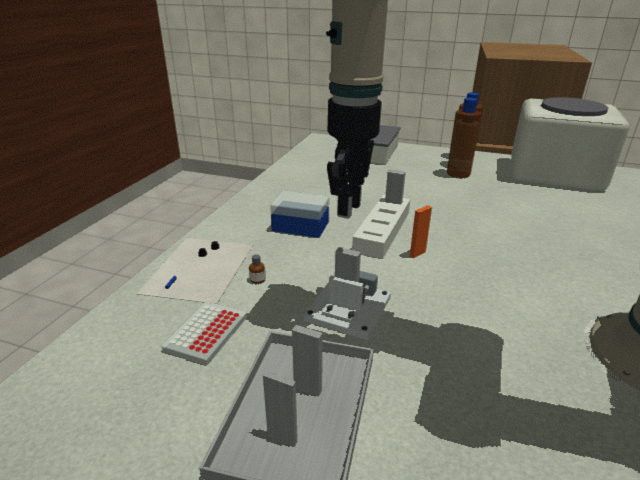

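Leaf 3 stands upright in the gap at about (347,270), with its top at 0.126 m. Leaves 1 and 2 are in the tray and leaf 4 is in the rack.

```bash
python3 -c "
from rig import ctrl
print(ctrl.close_job())"
```

```text
the job is handed in; nothing more can be done
None
```

Leaf 3 was the first to bind and stands let go in the gap with its foot on the floor; leaves 1 and 2 went in loose and are in the tray, leaf 4 is untouched in the rack, and the job is handed in at 54 s (no verdict was returned).

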